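# Hold the hardness probe square on the ringed spot

### The arm

A 6-joint arm with a two-finger parallel gripper is mounted at the origin on the work surface. World frame = base frame: x ahead of the robot, y to its left, z up, the work surface at z = 0. Lengths are in m, angles in rad, forces in N, time in s.
With the tool pointing down it reaches from about 0.375 to 0.975 m from the base axis. Payload 3.8 kg.
Tool frame: the origin (TCP) lies at the very end of the fingers, on their centre line; the grasp point (between the pads) lies 19 mm behind it; z points along the fingers, y is the line along which they close (so a half turn about z gives the same grasp; the last joint's range is limited). The gripper opens to 85 mm and grips with 20 to 120 N. Pads are 22 mm wide; open, the fingers measure 114 mm over their backs; the gripper's body (76 mm by 85 mm) begins 54 mm behind the grasp point. The pads swing forward as they close: fully open they stand 13 mm farther back than shut.
Start: joints at [1.157, 0.264, 1.604, -0, 1.274, -0.037], TCP at [0.248, 0.628, 0.231] pointing down, gripper open.
Joint ranges: [-2.63, 2.63], [-0.94, 2.18], [0.31, 2.57], [-1.31, 4.45], [0, 2.66], [-2.55, 2.55]. Speed limits (rad/s): [2.57, 2.57, 3.14, 3.14, 3.14, 3.14].

### API

Orientations are given as a rotation vector (axis times angle).
In Python, from workcell import bot gives the robot as it stands.
- The arm moves only by the shell command python3 -m creep 'ROWS' [FORCE]. ROWS is JSON, a list of rows, each a list of 5 numbers: the shift along the tool's x, y, z in units of 0.05 m (1.0 is 0.05 m), then the turn about the tool's z in units of 0.1 rad (1.0 is 0.1 rad), then the opening, from 0 (shut) to 1 (fully open). In form: [[tx, ty, tz, spin, hand], ...]. A call has 1 to 20 rows; each row shifts and turns the commanded pose from where the row before left it, along the tool's axes as they then stand; what a row does not reach is not made up. A row lasts 1/8 s, in which the tool goes at most 62.5 mm and 10.7 degrees, less where a joint would pass 70% of its speed; a pose out of reach is approached as far as the arm can. A call with a number of a shift or a turn outside -1 to 1 is refused whole. A call with a gripper value outside its range is refused whole. The fingers move at their own pace and stop on an object; FORCE is the grip in N (left out, the last holds). Time passes only in rows, so rows that do not move let the fingers close. It gives the time, the measured TCP pose, the force, the opening and the grip force at its end, in the units of the state.
- bot.read_state(): the state, without advancing time (a new reading comes with each control period).
- bot.read_camera(name): name is "scene" or "top" or "wrist"; returns a dict with "pixels" (384x512x3 uint8, red, green, blue), "vfov" (degrees; the focal length in pixels is half the picture's height over the tangent of half this angle, whatever the lens; pixels are square), "cx", "cy" (the principal point, pixels), "world_to_cam" (4x4, takes a point from world to camera coordinates). Camera axes: x right, y down, z forward; pixel columns grow to the right and rows downward; lengths in m; the calibration is good to about 2 mm. A picture is of the moment at which its call begins. There is no depth.
- bot.finish_job(): hands the job in; it is judged then, once.
Trained networks look in a picture, given as the dict that the camera call returned (one of the last four; its "shot" number tells which), for a name from the list of things; names that differ only in an ending like _2 or _b are one class to them, and where a whole thing is asked for, a point or a joint stands for the part that bears it (a point fixed in the world has none). Each returns a list of dicts, best first, with "score" (0 to 1); they miss things now and then, are a little off and sometimes report something else, mostly with a low value. They report only what shows in the picture. A call takes as long as a camera call.
- bot.look_for(target, picture): "bbox" ([left, top, right, bottom] in pixels, round what is visible of it).
- bot.regions_of(target, picture): "mask" (384x512 bool, what is visible of it) and "bbox" ([left, top, right, bottom] in pixels, round what is visible of it).
The state is a dict: "time": time; "q": joint angles; "joint_vel": joint speeds; "joint_torque": joint torques, N m; "tool_pos": TCP position; "tcp_rot": TCP orientation; "wrist_force": force on the tool from outside, world axes, zero at the start; "torque": the same for the moment, N m; "width": opening from 0.0 (shut) to 1.0 (fully open); "grip_force": force on a finger pad.
Only numpy, scipy, OpenCV 4.12 (cv2) and the standard library are available. Lean on these libraries where they do the work, as an engineer would, in place of code of your own. Each camera call takes 0.05 s, during which the arm holds its last target. There are 200 camera calls.

### The job

The die insert in the vise needs a hardness reading on its bevel. Slide the orange transport lock of the probe's dock all the way to its end stop, take the probe out, and set its sprung brass tip inside the yellow ring on the bevel, with the probe square to that sloping face, pressing lightly (about 4 N, so that the tip is roughly half pushed in; never hard). Finish while still holding the probe there, steady, touching the work with nothing but the tip, and leave the specimens, reference block and bottle where they are.

Things in the scene. Friction and masses are not known exactly. Their poses are not given: they have to be found in the camera images.
- dock: Fixed grey dock, 74 (its x) by 175 (its y) by 55 mm high; origin under its centre, z up. The probe hangs in a round through socket (21.5 mm) at y = -45 mm, its flange resting on the dock's top. Two guide rails, 8 mm wide, along y at x = +-26.5 mm, reach 70 mm above the table; only the lock's grip and the probe stand higher.
- keeper (a joint): Transport lock: steel fork plate, 42 mm wide, 63 to 68 mm above the table, sliding along the dock's +y, away from the probe. 0 = locked (fork over the probe's flange, the probe cannot be lifted), 0.040 m = at the end stop, probe free. Starts at 0 to 8 mm. Friction about 1.5 N; stays where it is left.
- keeper_grip (a point): Point to grip on the lock's upright orange grip, a block 26 mm (dock x) by 14 mm (dock y), from 68 to 110 mm above the table. The point is on its centre line, 95 mm above the table and, when locked, 75 mm from the probe's axis towards the dock's +y. Axes as the dock's.
- probe: Cordless round probe, 140 mm long, about 180 g, upright in the dock. Origin at the end of its tip (10 mm above the table when docked), z up to the yellow cap. Above the tip: nose 20 mm wide from 14 mm, flange 34 mm wide at 45 to 51 mm, neck 20 mm, black grip barrel 26 mm wide from 62 to 132 mm (hold it near 103 mm). Play in the socket 0.75 mm; lifts straight up, tip clear of the dock after 45 mm.
- probe_tip (a point): Rounded end (4 mm radius) of the sprung brass tip, 8 mm wide; same axes as the probe.
- plunger (a joint): How far the sprung tip is pushed into the probe, 0 to 0.008 m. The spring gives 1.5 N at the first touch and 0.7 N more per mm: 3.6 N at 3 mm, 4.3 N at 4 mm, 7.1 N at 8 mm, where it meets a hard stop.
- vise: Fixed steel toolmaker's vise, 175 mm (its x) by 73 mm (its y), jaws 64 mm above the table; origin under its centre, z up.
- die: Dark steel die insert clamped in the vise, 50 mm (its x) by 64 mm (its y) by 75 mm, underside 32 mm above the table; origin under its centre, z up. Its top is a bevel, 44 mm long by 64 mm wide, that slopes down towards its -x side at 25 degrees to level, then a 10 mm level crest (107 mm above the table) along its +x side.
- spot (a point): Centre of the marked spot on the bevel: a bright ground disc of 20 mm diameter inside a yellow ring of about 22 mm, 98 mm above the table. z points out of the bevel, square to it (25 degrees from vertical, leaning to the die's -x side); y along the die's y.
- mount_a: Black mounted specimen, a loose disc 40 mm wide, 22 mm high, origin under its centre. Leave alone.
- mount_b: Red mounted specimen, a loose disc 40 mm wide, 22 mm high, origin under its centre. Leave alone.
- refblock: Steel hardness reference block, a loose disc 64 mm wide, 14 mm high, origin under its centre. Leave alone.
- ethanol: White bottle with a blue cap, 60 mm wide, 125 mm high, loose, origin under its centre. Leave alone.

How it is judged:
On the way, in this order (a step that is already met when the one before it is completed fails the run):
1. the transport lock is slid to its end stop (within 3 mm) (value of joint keeper above 0.037 m), for 0.2 s.
2. the probe is out of the dock, in the fingers, its tip above the dock's top (height (world z) of probe_tip above 0.06 m and contact force between the fingers and probe above 2 N), for 0.2 s.
At the end, for the whole second after the job is handed in: Lock within 3 mm of its stop; the probe, still and held in the fingers, has its tip within 9 mm of the spot's centre, within 7 degrees of square to the bevel, pressing the die with 2 to 8.5 N; fingers and arm touch neither die nor vise; bystanders within 20 mm of their places (value of joint keeper above 0.037 m and distance between probe_tip and spot below 0.009 m and angle between the z axis of probe and the z axis of spot, either way round below 0.12 rad and contact force between probe and die between 2 and 8.5 N and value of joint plunger above 0.0007 m and contact force between the fingers and probe above 2 N and linear speed of probe below 0.02 m/s and height (world z) of probe above 0.08 m and contact force between probe and dock below 0.1 N and contact force between probe and vise below 0.1 N and contact force between the arm and die below 0.3 N and contact force between the arm and vise below 0.3 N and distance of each of mount_a, mount_b, refblock, ethanol from where it was at the start of the episode below 0.02 m); the arm keeps its last pose, push and grip.
It fails at once if the probe is pressed hard on the die (over 20 N) (contact force between probe and die above 20 N).
It fails at once if bystander mount_a disturbed (moved over 20 mm) (distance of mount_a from where it was at the start of the episode above 0.02 m).
It fails at once if bystander mount_b disturbed (moved over 20 mm) (distance of mount_b from where it was at the start of the episode above 0.02 m).
It fails at once if bystander refblock disturbed (moved over 20 mm) (distance of refblock from where it was at the start of the episode above 0.02 m).
It fails at once if bystander ethanol disturbed (moved over 20 mm) (distance of ethanol from where it was at the start of the episode above 0.02 m).
It also fails if it takes over 64 s, if anything falls off the work surface, if the arm or the gripper's body presses on something with over 40 N, if the wrist force passes 120 N, or if a joint passes its speed limit or range.

## Working session

There is one attempt and no reset: what is moved stays moved. The work goes in short steps, Python scripts to look and compute and a shell command to move; the robot and the scene stay as the last step left them, time stands still between calls to the robot, and variables do not carry over. Pictures are saved under pics/ and viewed, at most 12 in all, crops included, and the job is handed in when it is done.

```bash
mkdir -p pics; cat > h.py <<'E'
from workcell import bot
import numpy as np, cv2
from scipy.spatial.transform import Rotation as R
def snap(n,name=None):
    p=bot.read_camera(n)
    if name: cv2.imwrite(f'pics/{name}.png',np.ascontiguousarray(p['pixels'][:,:,::-1]))
    return p
def ray(p,u,v):
    f=p['pixels'].shape[0]/2/np.tan(np.radians(p['vfov'])/2)
    T=np.array(p['world_to_cam']); d=T[:3,:3].T@np.array([(u-p['cx'])/f,(v-p['cy'])/f,1]); o=-T[:3,:3].T@T[:3,3]
    return o,d
def atz(p,u,v,z):
    o,d=ray(p,u,v); return o+d*(z-o[2])/d[2]
def proj(p,X):
    f=p['pixels'].shape[0]/2/np.tan(np.radians(p['vfov'])/2)
    T=np.array(p['world_to_cam']); c=T[:3,:3]@np.asarray(X)+T[:3,3]; return np.array([p['cx']+f*c[0]/c[2],p['cy']+f*c[1]/c[2]])
def tri(obs):
    A=np.zeros((3,3));b=np.zeros(3)
    for p,u,v in obs:
        o,d=ray(p,u,v);d=d/np.linalg.norm(d);M=np.eye(3)-np.outer(d,d);A+=M;b+=M@o
    return np.linalg.solve(A,b)
E
python3 - <<'E'
from h import *
s=bot.read_state()
print({k:np.round(v,3) for k,v in s.items()})
print(R.from_rotvec(s['tcp_rot']).as_matrix().round(3))
for n in('top','scene'):
    p=snap(n,n+'0'); print(n,p['vfov'],p['cx'],p['cy'],np.round(ray(p,256,192),3).tolist())
    for t in ('dock','keeper','keeper_grip','probe','vise','die','spot','mount_a','refblock','ethanol'):
        for r in bot.regions_of(t,p)[:2]:
            ys,xs=np.nonzero(r['mask']); print(t,round(r['score'],2),np.round(r['bbox']),xs.mean().round(1),ys.mean().round(1),np.round(cv2.minAreaRect(np.c_[xs,ys].astype(np.float32))[1:][0],1),round(cv2.minAreaRect(np.c_[xs,ys].astype(np.float32))[2],1))
E
python3 -c "
import cv2,numpy as np
for n in('top0','scene0'):
    i=cv2.imread(f'pics/{n}.png');cv2.imwrite(f'pics/{n}b.png',cv2.resize(i,(768,576)))"
```

```text
{'time': np.float64(0.0), 'q': array([ 1.157,  0.265,  1.605,  0.   ,  1.274, -0.037]), 'joint_vel': array([-0.   , -0.   , -0.001, -0.   , -0.   ,  0.   ]), 'joint_torque': array([ 1.0000e-03, -5.1512e+01, -3.6732e+01,  0.0000e+00,  1.3000e-02,
        0.0000e+00]), 'tool_pos': array([0.248, 0.627, 0.23 ]), 'tcp_rot': array([-5.880e-01, -3.086e+00,  3.000e-03]), 'wrist_force': array([-0.228,  0.793,  0.688]), 'torque': array([ 0.005,  0.005, -0.041]), 'grip_force': np.float64(0.0), 'width': np.float64(0.999)}
[[-0.93   0.368 -0.001]
 [ 0.368  0.93  -0.002]
 [ 0.    -0.002 -1.   ]]
top 42.9699432114676 253.72132775276899 187.0128464199703 [[0.457, -0.001, 1.098], [0.138, -0.015, -0.99]]
dock 0.97 [317. 203. 407. 239.] 357.3 221.4 [36. 86.] 90.0
dock 0.55 [379. 210. 404. 226.] 390.5 218.1 [13.6 26.9] 71.6
keeper 0.71 [340. 210. 386. 227.] 361.1 219.4 [48. 19.] -0.0
keeper_grip 0.79 [343. 210. 389. 231.] 361.2 219.3 [19. 47.] 90.0
probe 0.64 [379. 211. 403. 228.] 389.7 218.4 [14.1 27.9] 76.0
vise 0.85 [130. 183. 169. 266.] 148.8 225.5 [79.5 38.9] 88.2
vise 0.6 [236. 165. 266. 200.] 250
[... 427 characters left out ...]
3 70.2] 88.7
keeper 0.95 [165. 173. 191. 199.] 179.3 188.0 [18. 28.] 90.0
keeper_grip 0.68 [153. 172. 193. 197.] 177.7 188.0 [21. 38.] 90.0
keeper_grip 0.34 [252. 219. 279. 242.] 264.9 228.2 [20. 24.] 90.0
probe 0.78 [145. 166. 160. 196.] 153.2 179.1 [30.9 10.6] 78.1
vise 0.93 [322. 173. 366. 226.] 346.8 203.7 [58.1 34. ] 73.1
die 0.68 [334. 173. 360. 192.] 348.4 181.5 [18.3 29.9] 86.2
mount_a 0.6 [256. 176. 271. 189.] 261.4 182.8 [13. 14.] 90.0
mount_a 0.52 [263. 197. 276. 216.] 268.4 205.5 [15. 13.] 90.0
refblock 0.74 [254. 219. 277. 238.] 265.1 228.3 [20. 24.] 90.0
ethanol 0.75 [227. 239. 251. 291.] 239.9 266.7 [50. 26.] 90.0
ethanol 0.37 [163. 174. 189. 197.] 178.2 188.1 [18.2 30. ] 67.4
```

View pics/top0b.png

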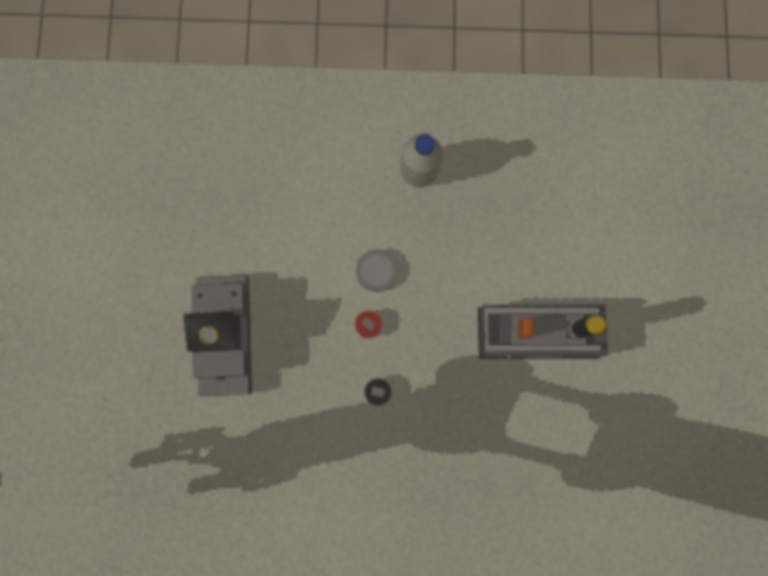

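View pics/scene0b.png

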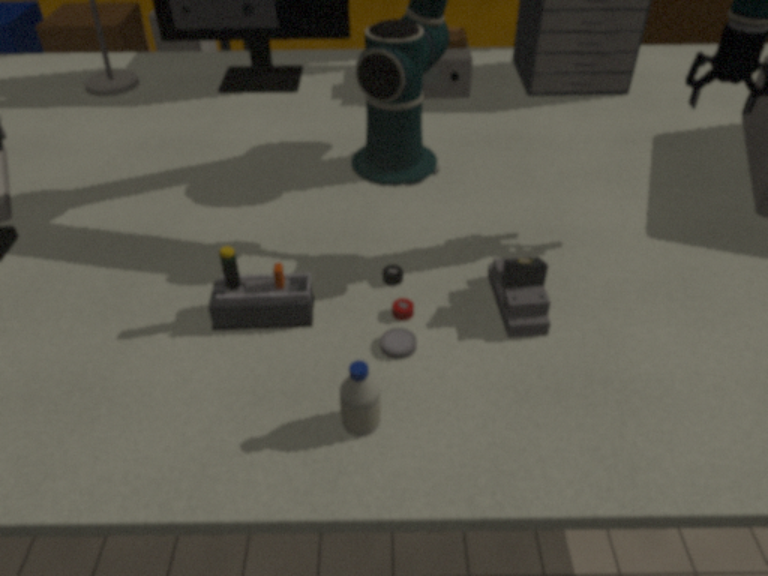

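Top view: the dock is at the right, with the yellow cap at about (397,217) native px and the orange grip at (351,219). The vise with the spot (139,223) is at the left. The bevel faces the robot (world -x), and the scene view agrees, since the spot hides behind the crest. Next I'll get sub-pixel positions by colour.

```bash
cat >> h.py <<'E'
def blob(p,kind,box=None):
    h=cv2.cvtColor(np.ascontiguousarray(p['pixels']),cv2.COLOR_RGB2HSV)
    lo,hi={'yellow':((21,110,70),(34,255,255)),'orange':((5,120,70),(17,255,255))}[kind]
    m=cv2.inRange(h,lo,hi)
    if box: 
        k=np.zeros_like(m);k[box[1]:box[3],box[0]:box[2]]=1;m*=k
    n,l,st,c=cv2.connectedComponentsWithStats(m)
    return sorted([(int(st[i,4]),st[i,:4].tolist(),c[i].round(1).tolist()) for i in range(1,n)],reverse=True)[:3]
E
python3 - <<'E'
from h import *
t=snap('top');s=snap('scene');w=snap('wrist','w0')
for n,p,b in(('top',t,[(380,205,415,230),(335,205,365,232),(120,210,155,235)]),('scene',s,[(140,155,170,185),(175,165,200,200),(330,165,365,185)])):
    print(n,blob(p,'yellow',b[0]),blob(p,'orange',b[1]),blob(p,'yellow',b[2]))
print('cap',atz(t,397,216.5,.15),'grip',atz(t,350.7,218.7,.11),'spot',atz(t,138.7,223,.098))
# dock outline top (mask) corners, at z=.055
for nm,bb,z in(('dock bbox',[(319.5,204),(404.5,204),(404.5,238.5),(319.5,238.5)],.055),('die top',[(123,209),(160,208),(160,234),(126,235)],.1)):
    print(nm,[atz(t,*c,z).round(3).tolist() for c in bb])
T=np.linalg.inv(np.array(w['world_to_cam']));print(w['vfov'],T.round(3))
st=bot.read_state();print(st['tool_pos'])
E
```

```text
top [(146, [390, 210, 14, 13], [396.8, 215.9])] [(115, [346, 212, 10, 13], [350.2, 218.1])] [(14, [133, 218, 4, 11], [134.1, 222.1]), (2, [144, 220, 1, 2], [144.0, 220.5]), (1, [144, 225, 1, 1], [144.0, 225.0])]
scene [(59, [146, 164, 11, 7], [151.0, 167.1])] [(51, [183, 176, 6, 15], [185.9, 181.5])] []
cap [ 0.5481781  -0.29202847  0.15      ] grip [ 0.5450106  -0.20973519  0.11      ] spot [0.52575144 0.22193967 0.098     ]
dock bbox [[0.58, -0.154, 0.055], [0.585, -0.338, 0.055], [0.511, -0.336, 0.055], [0.506, -0.155, 0.055]]
die top [[0.553, 0.255, 0.1], [0.557, 0.18, 0.1], [0.504, 0.177, 0.1], [0.501, 0.246, 0.1]]
67.25142937496028 [[ 0.367  0.897  0.247  0.187]
 [ 0.93  -0.354 -0.097  0.652]
 [ 0.001  0.265 -0.964  0.373]
 [ 0.     0.     0.     1.   ]]
[0.24838872 0.62763757 0.23130861]
```

```bash
python3 -m creep '[[0,0,0,-1,1],[0,0,0,-1,1],[0,0,0,-1,1],[0,0,0,-1,1],[0,0,-0.4,-0.15,1],[-0.4,-0.64,0,0,1],[-0.4,-0.64,0,0,1],[-0.4,-0.64,0,0,1],[-0.4,-0.64,0,0,1],[-0.4,-0.64,0,0,1],[-0.4,-0.64,0,0,1],[-0.4,-0.64,0,0,1],[-0.4,-0.64,0,0,1],[-0.4,-0.64,0,0,1],[-0.4,-0.64,0,0,1],[-0.4,-0.64,0,0,1],[-0.4,-0.64,0,0,1],[-0.4,-0.64,0,0,1],[0,0,0,0,1]]'
python3 - <<'E'
from h import *
w=snap('wrist','w1');t=snap('top')
print(blob(w,'yellow'))
st=bot.read_state();print(st['tool_pos'],R.from_rotvec(st['tcp_rot']).as_matrix().round(3))
for (a,b,c) in blob(w,'yellow'): print(atz(w,b[0]+b[2]/2-.5,b[1]+b[3]/2-.5,.098))
for n in('die','vise'):
    for r in bot.regions_of(n,w)[:1]:
        c=max(cv2.findContours(r['mask'].astype(np.uint8),0,2)[0],key=cv2.contourArea)
        print(n,r['score'],cv2.approxPolyDP(c,4,True)[:,0].tolist())
E
```

```text
time: 3.62
tool_pos: [0.5259, 0.2202, 0.2531]
tcp_rot: [-0.052, 3.139, 0.0]
wrist_force: [-1.5, 0.6, 0.6]
width: 1.001
grip_force: 0.0
[(187, [247, 167, 25, 25], [258.8, 179.0])]
[0.52450059 0.22200793 0.25260631] [[-0.999 -0.036  0.001]
 [-0.036  0.999  0.001]
 [-0.001  0.001 -1.   ]]
[0.52772598 0.22086073 0.098     ]
die 0.64 [[288, 157], [230, 157], [230, 207], [290, 207]]
vise 0.71 [[280, 99], [222, 103], [220, 136], [227, 173], [233, 156], [285, 152]]
```

View pics/w1.png

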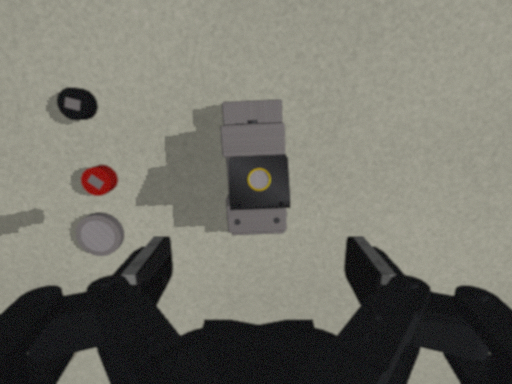

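The wrist view shows the spot at (259,179), giving (0.528, 0.221), which agrees with the top view. The bevel faces the robot and the die is aligned with the tool. I'll move on to the dock.

```bash
python3 -m creep '[[0,-0.5,0,0,1],[0,-0.7,0,0,1],[0,-0.7,0,0,1],[0,-0.7,0,0,1],[-0.05,-0.7,0,0,1],[-0.05,-0.7,0,0,1],[0,-0.7,0,0,0.5],[0,-0.7,0,0,0.3],[0,-0.7,0,0,0],[0,-0.7,0,0,0],[0,-0.7,0,0,0],[0,-0.7,0,0,0],[0,-0.7,0,0,0],[0,-0.5,0,0,0],[0,0,0,0,0],[0,0,0,0,0]]'
python3 - <<'E'
from h import *
w=snap('wrist','w2');t=snap('top')
st=bot.read_state();print(st['tool_pos'],st['width'])
for n,z in(('yellow',.15),('orange',.11)):
  for (a,b,c) in blob(w,n): print(n,a,b,c,atz(w,*c,z))
E
```

```text
time: 5.82
tool_pos: [0.5471, -0.2466, 0.2512]
tcp_rot: [0.061, -3.141, -0.001]
wrist_force: [0.3, -0.1, -0.8]
width: 0.003
grip_force: 0.0
[ 0.54710898 -0.24638735  0.25129142] 0.0022063321204065277
yellow 661 [189, 178, 30, 29] [203.6, 192.0] [ 0.54972457 -0.29435324  0.15      ]
orange 422 [281, 166, 17, 30] [289.0, 180.5] [ 0.54569603 -0.21571737  0.11      ]
orange 1 [439, 164, 1, 1] [439.0, 164.0] [ 0.523112   -0.06820822  0.11      ]
orange 1 [438, 167, 1, 1] [438.0, 167.0] [ 0.52614345 -0.06858261  0.11      ]
```

View pics/w2.png

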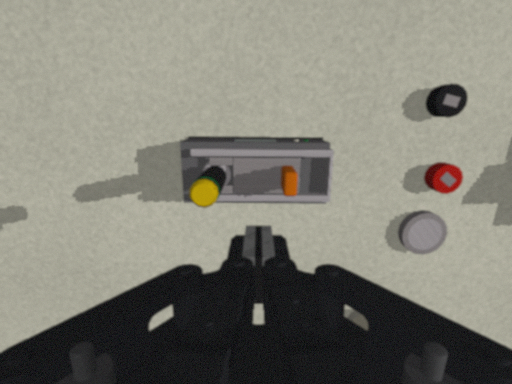

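Wrist view: cap at (204,192), orange grip at (289,180), and the shut fingers hang between them. I'll descend straight down and then push in +y.

```bash
python3 -m creep '[[0,0,0.5,0,0],[0,0,0.7,0,0],[0,0,0.7,0,0],[0,0,0.5,0,0],[0,0,0.3,0,0],[0,0,0.2,0,0],[0,0,0.16,0,0],[0,0,0,0,0],[0,0,0,0,0]]'
python3 -m creep '[[0,0.1,0,0,0],[0,0.2,0,0,0],[0,0.2,0,0,0],[0,0.1,0,0,0],[0,0.1,0,0,0],[0,0.1,0,0,0],[0,0,0,0,0]]'
```

```text
time: 7.05
tool_pos: [0.5476, -0.2479, 0.0991]
tcp_rot: [-0.06, 3.14, -0.001]
wrist_force: [-0.2, 0.5, 0.2]
width: 0.001
grip_force: 0.0
time: 7.92
tool_pos: [0.5454, -0.2071, 0.0983]
tcp_rot: [0.061, -3.141, -0.001]
wrist_force: [0.4, -1.1, 0.3]
width: 0.001
grip_force: 0.2
```

```bash
for i in 1 2; do python3 -m creep '[[0,0.04,0,0,0],[0,0.04,0,0,0],[0,0,0,0,0]]'; done
```

```text
time: 8.3
tool_pos: [0.5451, -0.2035, 0.0981]
tcp_rot: [0.06, -3.141, -0.001]
wrist_force: [-0.3, -1.3, 1.7]
width: -0.004
grip_force: 0.5
time: 8.68
tool_pos: [0.5451, -0.2008, 0.0982]
tcp_rot: [-0.061, 3.141, -0.004]
wrist_force: [0.6, -5.3, -0.9]
width: -0.001
grip_force: 2.9
```

```bash
python3 -m creep '[[0,0.04,0,0,0],[0,0.04,0,0,0],[0,0,0,0,0]]'; python3 - <<'E'
from h import *
w=snap('wrist','w3');t=snap('top')
for n,z in(('yellow',.15),('orange',.11)):
  for p in(w,t):
   for (a,b,c) in blob(p,n)[:2]: print(n,a,b,c,atz(p,*c,z))
E
```

```text
time: 9.05
tool_pos: [0.5451, -0.2002, 0.0984]
tcp_rot: [-0.062, 3.14, -0.013]
wrist_force: [-0.3, -17.1, -3.7]
width: -0.001
grip_force: 8.2
yellow 2583 [0, 266, 50, 64] [20.9, 297.3] [ 0.54694625 -0.28634993  0.15      ]
yellow 15 [133, 218, 5, 11] [134.3, 222.5] [0.52293869 0.21888516 0.15      ]
yellow 3 [139, 217, 3, 2] [140.0, 217.7] [0.53253089 0.20843901 0.15      ]
orange 1409 [280, 210, 32, 64] [296.2, 238.7] [ 0.53762429 -0.18224619  0.11      ]
orange 1 [490, 194, 1, 1] [490.0, 194.0] [ 0.51108613 -0.0939041   0.11      ]
orange 2 [239, 209, 2, 2] [239.5, 209.5] [0.55772897 0.01675506 0.11      ]
orange 1 [253, 213, 1, 1] [253.0, 213.0] [ 0.55132856 -0.01085732  0.11      ]
```

```bash
python3 -m creep '[[0,-0.3,0,0,0],[0,-0.5,0,0,0],[0,-0.1,-0.2,0,0],[0,0,-0.5,0,0],[0,0,-0.6,0,0],[0,0,-0.3,0,0.3],[0,-0.3,0,0,0.6],[-0.03,-0.5,0,0,1],[0,-0.28,0,0,1],[0,0,0,0,1],[0,0,0,0,1],[0,0,0,0,1]]'; python3 - <<'E'
from h import *
w=snap('wrist','w4');t=snap('top');s=snap('scene')
print(bot.read_state()['tool_pos'])
for n,z in(('yellow',.15),('orange',.11)):
  for p in(w,t):
   for (a,b,c) in blob(p,n)[:2]: print(n,a,b,c,atz(p,*c,z))
E
```

```text
time: 10.65
tool_pos: [0.5501, -0.294, 0.178]
tcp_rot: [0.06, -3.14, -0.001]
wrist_force: [-0.9, -0.3, 0.3]
width: 0.997
grip_force: 0.0
[ 0.55035829 -0.29403765  0.17838245]
yellow 1184 [237, 202, 39, 38] [256.2, 220.4] [ 0.54922335 -0.29565183  0.15      ]
yellow 15 [133, 218, 5, 11] [134.3, 222.5] [0.52293869 0.21888516 0.15      ]
yellow 9 [395, 221, 5, 2] [396.8, 221.4] [ 0.53857711 -0.291464    0.15      ]
orange 1172 [377, 180, 38, 40] [395.5, 199.3] [ 0.54341765 -0.19018407  0.11      ]
orange 1 [508, 202, 1, 1] [508.0, 202.0] [ 0.54220773 -0.10412161  0.11      ]
orange 110 [330, 212, 9, 13] [334.0, 218.2] [ 0.54512556 -0.17571262  0.11      ]
orange 2 [245, 224, 2, 1] [245.5, 224.0] [0.52860013 0.00374545 0.11      ]
```

View pics/w4.png

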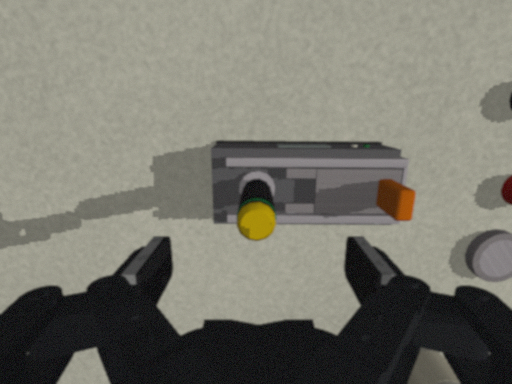

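The lock is at its end and the flange is clear of the fork. The cap (256,220) is centred between the fingers, so I'll descend and grip.

```bash
python3 -m creep '[[0,0,0.4,0,1],[0,-0.02,0.5,0,1],[0,0,0.5,0,1],[0,0,0.28,0,1],[0,0,0,0,1],[0,0,0,0,0],[0,0,0,0,0],[0,0,0,0,0],[0,0,0,0,0],[0,0,0,0,0],[0,0,0,0,0],[0,0,0,0,0],[0,0,0,0,0]]' 30
```

```text
time: 12.42
tool_pos: [0.5509, -0.2957, 0.0952]
tcp_rot: [-0.06, 3.14, -0.001]
wrist_force: [-0.2, 1.6, 5.1]
width: 0.294
grip_force: 29.5
```

```bash
python3 -m creep '[[0,0,-0.1,0,0],[0,0,-0.2,0,0],[0,0,-0.3,0,0],[0,0,-0.4,0,0],[0,0,-0.4,0,0],[0,0,-0.3,0,0],[0,0,0,0,0],[0,0,0,0,0],[0,0,0,0,0]]'; python3 - <<'E'
from h import *
w=snap('wrist','w5');s=snap('scene');
print(bot.read_state()['tool_pos'])
for r in bot.regions_of('probe',s)[:2]: print(r['score'],r['bbox'])
print('expected tip,cap px',proj(s,[.55,-.295,.095]),proj(s,[.55,-.295,.235]))
E
```

```text
time: 13.55
tool_pos: [0.5496, -0.2951, 0.178]
tcp_rot: [0.06, -3.139, -0.002]
wrist_force: [0.1, -0.4, -1.7]
width: 0.297
grip_force: 29.8
[ 0.54977552 -0.2951684   0.17817901]
0.74 [139.3, 136.5, 155.2, 180.8]
expected tip,cap px [154.63236164 182.43764508] [145.02163327 137.4167967 ]
```

```bash
python3 -m creep '[[-0.3,0,0,0,0],[-0.5,0,0,0,0],[-0.3,0,0,0,0],[-0.1,0,0,0,0],[0,0,0.4,0,0],[0,0,0.5,0,0],[0,0,0.3,0,0],[0,0,0.12,0,0],[0,0,0,0,0],[0,0,0,0,0]]' 20; python3 -m creep '[[0.2,0,0,0,0],[0.1,0,0,0,0],[0.1,0,0,0,0],[0.1,0,0,0,0],[0,0,0,0,0]]'
```

```text
time: 14.95
tool_pos: [0.611, -0.2936, 0.1144]
tcp_rot: [-0.06, 3.139, -0.001]
wrist_force: [0.9, -0.0, -2.8]
width: 0.292
grip_force: 29.8
time: 15.58
tool_pos: [0.5858, -0.2945, 0.1142]
tcp_rot: [-0.06, 3.139, -0.001]
wrist_force: [3.9, 0.8, 0.6]
width: 0.293
grip_force: 30.1
```

```bash
python3 -m creep '[[0.1,0,0,0,0],[0.1,0,0,0,0],[0.1,0,0,0,0],[0.1,0,0,0,0],[0.08,0,0,0,0],[0,0,0,0,0],[0,0,0,0,0]]'; python3 - <<'E'
from h import *
w=snap('wrist','w6');s=snap('scene','s6')
print(blob(w,'yellow'),bot.read_state()['tool_pos'])
i=s['pixels'][110:210,90:240,::-1];cv2.imwrite('pics/s6c.png',cv2.resize(i,(750,500),interpolation=cv2.INTER_CUBIC))
E
```

```text
time: 16.45
tool_pos: [0.5607, -0.295, 0.1132]
tcp_rot: [0.06, -3.14, -0.001]
wrist_force: [2.0, 0.9, -0.8]
width: 0.294
grip_force: 30.5
[(3913, [223, 243, 71, 72], [258.1, 278.6])] [ 0.56086221 -0.29495734  0.11317966]
```

View pics/w6.png

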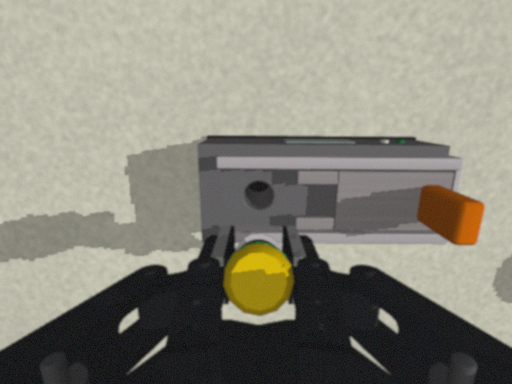

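The probe visibly leans towards the camera, with the cap centre at (258,279). Now to quantify the tilt by matching a cap model to both wrist shots.

```bash
cat > tilt.py <<'E'
from h import *
from scipy.optimize import minimize
def capmask_pts(q,t,dx,ds,cap=.009):
    # cap: s 132..140 radius 13 -> silhouette hull in pixels; q = picture, tool pose from state
    T=q['T']; Rm=q['R']
    a=np.array([np.sin(t),0,-np.cos(t)]); b=np.array([np.cos(t),0,np.sin(t)]); y=np.array([0,1.,0])
    g=np.array([dx,0,-.019]); pts=[]
    for s in(.132,.140):
        for f in np.linspace(0,2*np.pi,40,endpoint=False):
            v=g+a*(s-.103+ds)+.013*(np.cos(f)*b+np.sin(f)*y)
            pts.append(proj(q,T+Rm@v))
    return cv2.convexHull(np.array(pts,np.float32))[:,0]
def pred(q,t,dx,ds):
    h=capmask_pts(q,t,dx,ds); x0,y0=h.min(0);x1,y1=h.max(0); m=cv2.moments(h); return np.array([m['m10']/m['m00'],m['m01']/m['m00'],x1-x0,y1-y0])
def live():
    w=snap('wrist'); st=bot.read_state(); w['T']=np.array(st['tool_pos']);w['R']=R.from_rotvec(st['tcp_rot']).as_matrix(); return w
E
python3 - <<'E'
from tilt import *
w=live()
b=blob(w,'yellow')[0]; print('now',b)
i=dict(w); i['pixels']=np.ascontiguousarray(cv2.imread('pics/w5.png')[:,:,::-1]); print('w5',blob(i,'yellow')[0])
for d in(0,15,20,25,30,35): print(d,pred(w,np.radians(d),0,0).round(1), pred(w,np.radians(d),.002,0)[:2].round(1), pred(w,np.radians(d),0,.003)[:2].round(1))
E
```

```text
now (3913, [223, 244, 71, 71], [258.2, 278.6])
w5 (3249, [224, 266, 69, 59], [257.9, 296.2])
0 [259.4 303.7  74.8  76.2] [259.4 298.9] [259.4 309.2]
15 [259.4 282.3  75.8  79.8] [259.5 277.4] [259.5 285.2]
20 [259.5 274.5  75.7  78.8] [259.5 269.5] [259.5 276.4]
25 [259.5 265.8  75.4  77.6] [259.5 260.6] [259.5 266.6]
30 [259.5 256.7  74.9  76.7] [259.5 251.4] [259.5 256.4]
35 [259.5 247.8  74.2  75.4] [259.5 242.7] [259.5 246.5]
```

View pics/s6c.png

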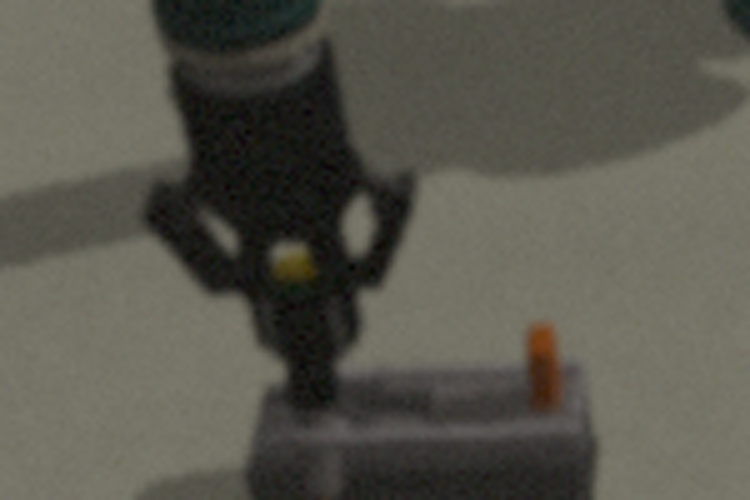

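```bash
python3 -m creep '[[-0.05,0,-0.2,0,0],[0,0,-0.5,0,0],[0,0,-0.6,0,0],[0,0,-0.6,0,0],[0,0,-0.6,0,0],[0,0,-0.3,0,0],[0,0,0,0,0],[0,0,0,0,0]]' 40; python3 - <<'E'
from tilt import *
w=live();s=snap('scene','s7')
print(blob(w,'yellow')[0],w['T'])
T,Rm=w['T'],w['R']
g=T+Rm@np.array([0,0,-.019])
u,v=proj(s,g-[0,0,.09]).astype(int);x0,y0=max(u-50,0),v-60
i=cv2.resize(np.ascontiguousarray(s['pixels'][y0:y0+90,x0:x0+100,::-1]),None,fx=6,fy=6,interpolation=cv2.INTER_CUBIC)
for d,c in((0,(255,255,255)),(15,(255,0,0)),(25,(0,0,255))):
    a=Rm@np.array([np.sin(np.radians(d)),0,-np.cos(np.radians(d))])
    for sg in(-.103,-.089,-.058,-.052):
        q=(proj(s,g+a*sg)-[x0,y0])*6+3; cv2.circle(i,(int(q[0]),int(q[1])),2,c,-1); print(d,sg,proj(s,g+a*sg).round(1))
cv2.imwrite('pics/s7c.png',i)
E
```

```text
time: 17.6
tool_pos: [0.5629, -0.2945, 0.2515]
tcp_rot: [0.06, -3.138, -0.002]
wrist_force: [0.3, -1.0, -2.1]
width: 0.294
grip_force: 39.5
(3881, [223, 244, 71, 72], [258.1, 278.8]) [ 0.56285949 -0.29445545  0.25122509]
0 -0.103 [149.2 163.2]
0 -0.089 [148.2 158.6]
0 -0.058 [146.  148.3]
0 -0.052 [145.5 146.2]
15 -0.103 [147.4 168.6]
15 -0.089 [146.6 163.2]
15 -0.058 [144.9 151.2]
15 -0.052 [144.5 148.8]
25 -0.103 [145.9 170.8]
25 -0.089 [145.3 165.1]
25 -0.058 [144.  152.3]
25 -0.052 [143.8 149.8]
```

View pics/s7c.png

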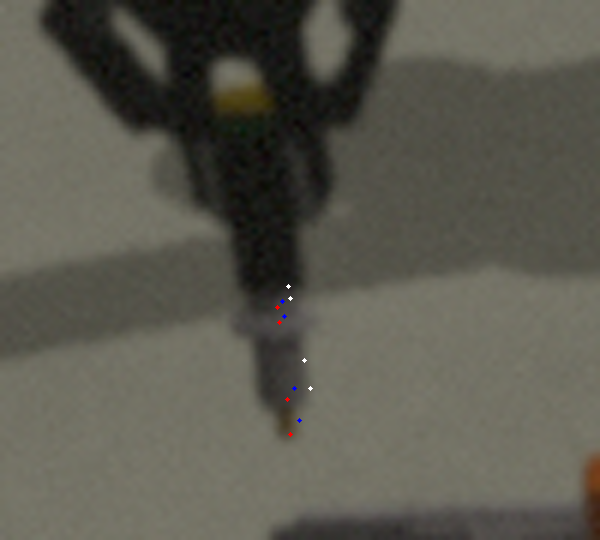

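```bash
python3 -m creep '[[0.1,0.35,0,0,0],[0.1,0.7,0,0,0],[0.1,0.7,0,0,0],[0.1,0.7,0,0,0],[0.1,0.7,0,0,0],[0.1,0.7,0,0,0],[0.1,0.7,0,0,0],[0.1,0.7,0,0,0],[0.1,0.7,0,0,0],[0.1,0.7,0,0,0],[0.1,0.7,0,0,0],[0.1,0.7,0,0,0],[0.1,0.7,0,0,0],[0.1,0.7,0,0,0],[0.1,0.55,0,0,0],[0.1,0.3,0,0,0],[0,0,0,0,0],[0,0,0,0,0]]'; python3 -c "
from h import *
s=bot.read_state();print(s['q'].round(2),s['tool_pos'])"
```

```text
time: 19.95
tool_pos: [0.4641, 0.2159, 0.2532]
tcp_rot: [0.06, -3.141, 0.001]
wrist_force: [0.4, 0.2, -1.5]
width: 0.296
grip_force: 39.7
[ 0.39 -0.06  1.92 -0.    1.28 -1.22] [0.4640804  0.21593053 0.25315333]
```

```bash
python3 -m creep '[[0,0,0,1,0],[0,0,0,1,0],[0,0,0,1,0],[0,0,0,1,0],[0,0,0,1,0],[0,0,0,1,0],[0,0,0,1,0],[0,0,0,1,0],[0,0,0,1,0],[0,0,0,1,0],[0,0,0,1,0],[0,0,0,1,0],[0,0,0,1,0],[0,0,0,1,0],[0,0,0,1,0],[0,0,0,0,0],[0,0,0,0,0]]'; python3 - <<'E'
from tilt import *
s=[snap('scene') for _ in range(4)]
st=bot.read_state();T=np.array(st['tool_pos']);Rm=R.from_rotvec(st['tcp_rot']).as_matrix();s0=s[0]
im=np.mean([p['pixels'].astype(float) for p in s],0).astype(np.uint8)
g=T+Rm@np.array([0,0,-.019]);u,v=proj(s0,g-[0,0,.04]).astype(int);x0,y0=u-50,v-45
i=cv2.resize(np.ascontiguousarray(im[y0:y0+90,x0:x0+100,::-1]),None,fx=6,fy=6,interpolation=cv2.INTER_CUBIC)
for d,c in((15,(255,0,0)),(20,(0,255,0)),(25,(0,0,255)),(30,(255,255,0))):
    a=Rm@np.array([np.sin(np.radians(d)),0,-np.cos(np.radians(d))])
    P=[((proj(s0,g+a*k)-[x0,y0])*6+3) for k in(-.103,-.055,.037)]
    print(d,[p.round(1).tolist() for p in P],'slope',((P[1]-P[0])[0]/(P[1]-P[0])[1]).round(3),((P[2]-P[0])[0]/(P[2]-P[0])[1]).round(3))
    for q in P: cv2.circle(i,(int(q[0]),int(q[1])),1,c,-1)
print(T,Rm.round(3).tolist())
cv2.imwrite('pics/s8c.png',i)
E
```

```text
time: 22.08
tool_pos: [0.4644, 0.216, 0.2533]
tcp_rot: [2.096, 2.34, -0.0]
wrist_force: [-0.9, 0.2, -1.8]
width: 0.293
grip_force: 39.7
15 [[231.7, 395.8], [272.5, 302.8], [356.9, 110.0]] slope -0.438 -0.438
20 [[213.4, 392.1], [262.5, 300.7], [363.9, 111.7]] slope -0.536 -0.536
25 [[195.8, 386.9], [252.9, 297.7], [370.5, 114.0]] slope -0.64 -0.64
30 [[179.1, 380.2], [243.9, 293.9], [376.8, 116.8]] slope -0.751 -0.751
[0.46424965 0.21645533 0.25326735] [[-0.109, 0.994, -0.0], [0.994, 0.109, -0.0], [-0.0, -0.0, -1.0]]
```

View pics/s8c.png

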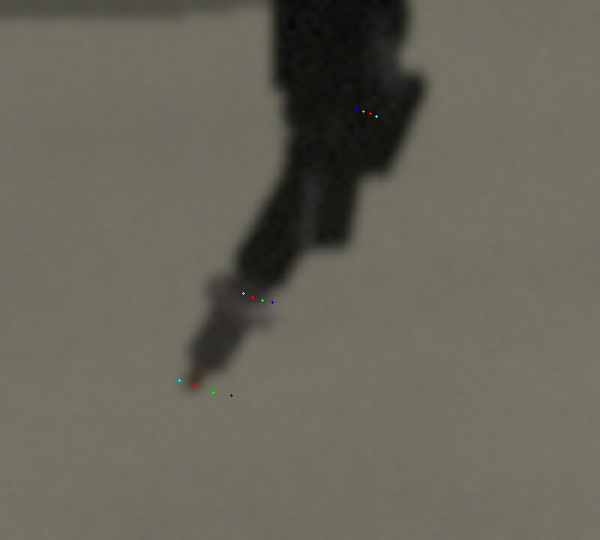

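The tip is at about (190,387) and the flange at (241,301), so the slope gives a tilt of about 23–25°. That's within tolerance. I'll spin back and pre-position 30 mm off the spot along its normal.

```bash
python3 -m creep '[[0,0,0,-1,0],[0,0,0,-1,0],[0,0,0,-1,0],[0,0,0,-1,0],[0,0,0,-1,0],[0,0,0,-1,0],[0,0,0,-1,0],[0,0,0,-1,0],[0,0,0,-1,0],[0,0,0,-1,0],[0,0,0,-1,0],[0,0,0,-1,0],[0,0,0,-1,0],[0,0,0,-1,0],[0,0,0,-1,0],[0,0,0.3,0,0],[-0.11,0.05,0.5,0,0],[0,0,0.26,0,0],[0,0,0,0,0],[0,0,0,0,0]]'; python3 - <<'E'
from tilt import *
w=live();w2=snap('wrist','w9');s=[snap('scene') for _ in range(3)];s0=s[0];t=snap('top','t9')
im=np.mean([p['pixels'].astype(float) for p in s],0).astype(np.uint8)
T,Rm=w['T'],w['R'];tip=T+Rm@np.array([-.045,0,.075]);print(T,tip,'spot wrist px',proj(w,[.527,.2213,.098]),'tip',proj(w,tip))
print(blob(w,'yellow'))
u,v=proj(s0,[.527,.2213,.11]).astype(int)
A=cv2.resize(np.ascontiguousarray(im[v-45:v+35,u-45:u+35,::-1]),(400,400),interpolation=cv2.INTER_CUBIC)
for P,c in((tip,(0,0,255)),([.527,.2213,.098],(0,255,0))):
    q=(proj(s0,P)-[u-45,v-45])*5+2; cv2.circle(A,(int(q[0]),int(q[1])),2,c,-1)
B=cv2.resize(np.ascontiguousarray(w['pixels'][100:340,136:376,::-1]),(400,400))
cv2.imwrite('pics/c9.png',np.hstack([A,B]))
E
```

```text
time: 24.78
tool_pos: [0.4699, 0.2194, 0.2008]
tcp_rot: [-0.06, 3.14, 0.0]
wrist_force: [-0.4, 0.9, -2.1]
width: 0.296
grip_force: 39.7
[0.47015024 0.2195085  0.20119731] [0.51522563 0.22125912 0.12626305] spot wrist px [258.14786175 249.82670254] tip [258.6823685 252.6105463]
[(3892, [224, 244, 70, 71], [258.2, 278.9])]
```

View pics/c9.png

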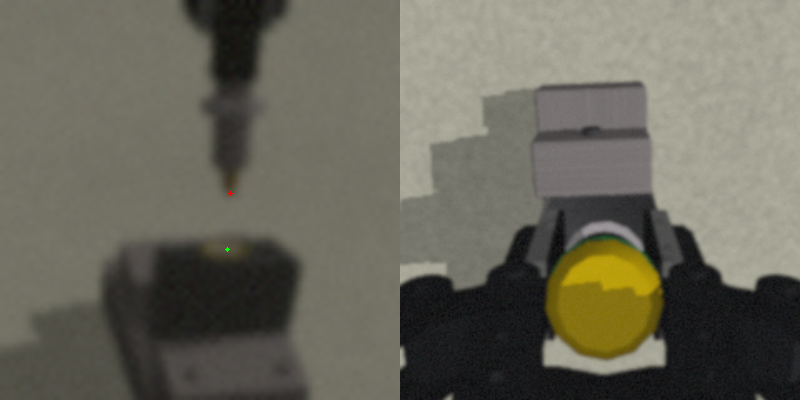

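Tip and spot both match their predicted pixels: tip at crop (230,192), ring centre at (225,248). I'll approach along the normal.

```bash
python3 -m creep '[[-0.042,0,0.09,0,0],[-0.042,0,0.09,0,0],[-0.042,0,0.09,0,0],[-0.042,0,0.09,0,0],[-0.017,0,0.036,0,0],[0,0,0,0,0],[0,0,0,0,0]]'
python3 -m creep '[[-0.017,0,0.036,0,0],[0,0,0,0,0],[0,0,0,0,0]]'
python3 -m creep '[[-0.017,0,0.036,0,0],[0,0,0,0,0],[0,0,0,0,0]]'
```

```text
time: 25.95
tool_pos: [0.4789, 0.2197, 0.1807]
tcp_rot: [-0.06, 3.141, 0.0]
wrist_force: [-0.8, -0.2, -1.3]
width: 0.294
grip_force: 39.7
time: 26.32
tool_pos: [0.4797, 0.2197, 0.1787]
tcp_rot: [-0.06, 3.141, 0.0]
wrist_force: [-0.4, 0.1, -2.5]
width: 0.293
grip_force: 39.7
time: 26.7
tool_pos: [0.4805, 0.2197, 0.1768]
tcp_rot: [0.06, -3.141, 0.0]
wrist_force: [0.3, -0.4, -2.2]
width: 0.293
grip_force: 39.7
```

```bash
for i in 1 2 3 4 ; do python3 -m creep '[[-0.0085,0,0.018,0,0],[0,0,0,0,0],[0,0,0,0,0]]' | grep -E 'pos|wrist'; done
```

```text
tool_pos: [0.481, 0.2197, 0.176]
wrist_force: [0.4, 0.4, -1.9]
tool_pos: [0.4814, 0.2197, 0.175]
wrist_force: [-0.0, 0.0, -2.3]
tool_pos: [0.4818, 0.2198, 0.1742]
wrist_force: [-0.2, -0.7, -2.5]
tool_pos: [0.4823, 0.2198, 0.1735]
wrist_force: [-2.0, -0.3, -0.6]
```

```bash
for i in 1 2 3 ; do python3 -m creep '[[-0.0085,0,0.018,0,0],[0,0,0,0,0],[0,0,0,0,0]]' | grep -E 'pos|wrist'; done
python3 - <<'E'
from tilt import *
w=live();F=[]
for _ in range(6): s0=snap('scene');F.append((s0['pixels'].astype(float),bot.read_state()['wrist_force']))
print('mean force',np.mean([f for _,f in F],0)); im=np.mean([f for f,_ in F],0).astype(np.uint8)
print(blob(w,'yellow')[0],bot.read_state()['time'])
u,v=proj(s0,[.527,.2213,.11]).astype(int)
cv2.imwrite('pics/c10.png',cv2.resize(np.ascontiguousarray(im[v-50:v+25,u-45:u+35,::-1]),(640,600),interpolation=cv2.INTER_CUBIC))
E
```

```text
tool_pos: [0.4827, 0.2199, 0.1725]
wrist_force: [-0.7, 0.5, 0.6]
tool_pos: [0.4831, 0.2199, 0.1716]
wrist_force: [-1.5, 0.7, 1.4]
tool_pos: [0.4835, 0.2199, 0.1706]
wrist_force: [-3.0, 0.0, 1.3]
mean force [-1.45236194 -0.1794228   1.60322774]
(3890, [224, 244, 70, 72], [258.2, 279.0]) 29.675
```

View pics/c10.png

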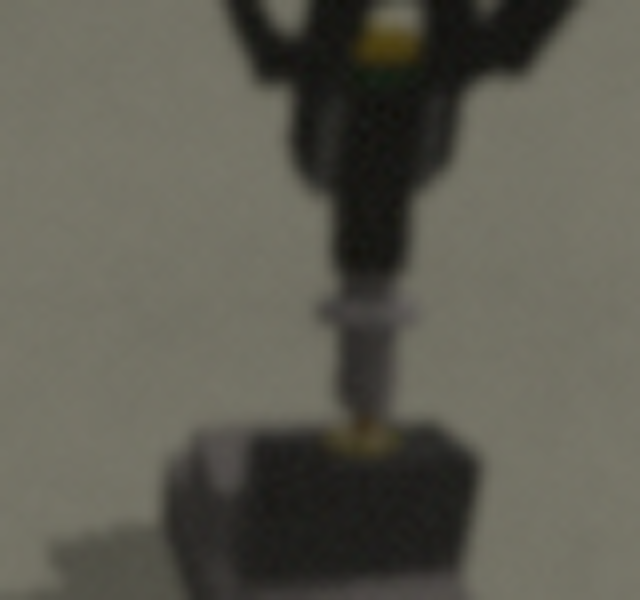

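The brass tip is at about (366,430), inside the ring (centre about (363,440)). The press is about 4 N along the bevel normal, and the probe hasn't moved in the grip. I'm handing in.

```bash
python3 -c "
from workcell import bot
print(bot.finish_job())"
```

```text
the job is handed in; nothing more can be done
None
```

I handed the job in at about 30 s, with the lock at its end stop and the gripper still holding the probe on the bevel, tip inside the yellow ring, pressing about 4 N; I measured its tilt at about 23–25° against the 25° bevel, and no verdict came back.

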